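# Shut the oil box and set the hammer's drip feed

## Robot

A 6-joint arm with a two-finger parallel gripper is mounted at the origin on the work surface. World frame = base frame: x ahead of the robot, y to its left, z up, the work surface at z = 0. Lengths are in mm, angles in rad, forces in N, time in s.
With the tool pointing down it reaches from about 325 to 900 mm from the base axis. Payload 6.1 kg.
Tool frame: the origin (TCP) lies midway between the tips of the shut fingers; the grasp point (between the pads) lies 19 mm behind it; z points along the fingers, y is the line along which they close (so a half turn about z gives the same grasp; the last joint's range is limited). The gripper opens to 85 mm and grips with 20 to 120 N. Pads are 22 mm wide; open, the fingers measure 114 mm over their backs; the gripper's body (76 mm by 85 mm) begins 54 mm behind the grasp point. The pads swing forward as they close: fully open they stand 13 mm farther back than shut.
Start: joints at [-1.436, 0.22, 1.526, -0, 1.395, -0.126], TCP at [161.152, -603.859, 231.3] pointing down, gripper open.
Joint ranges: [-2.98, 2.98], [-0.91, 2.08], [0.09, 2.57], [-1.24, 4.39], [0.2, 2.65], [-2.68, 2.68]. Speed limits (rad/s): [2.57, 2.57, 3.01, 3.14, 3.14, 3.14].

## Interface

Orientations are given as a rotation vector (axis times angle).
In Python, from station import r gives the robot as it stands.
- The arm moves only by the tool carry_out, never from a script. Its argument "targets" is a list of rows, each a list of 3 entries, a list of its own where there are three numbers: the opening, from 0 (shut) to 1 (fully open), then the shift along the tool's x, y, z in units of 30 mm (1.0 is 30 mm), then the turn, a rotation vector about the tool's x, y, z in units of 5 degrees (1.0 is 5 degrees). A call has 1 to 8 rows; each row is the pose to reach, as a shift and turn from the pose commanded when the call began, along the tool's axes at that moment; what a row does not reach only later rows make up. A row lasts 1/12 s, in which the tool goes at most 41.7 mm and 7.16 degrees, less where a joint would pass 70% of its speed; a pose out of reach is approached as far as the arm can. A call with a gripper value outside its range is refused whole. The fingers move at their own pace and stop on an object; the grip force is fixed at half the most. Time passes only in rows, so rows that repeat a pose let the fingers close. It gives the time, the measured TCP pose, the force, the opening and the grip force at its end, in the units of the state.
- r.sense(): the state, without advancing time (a new reading comes with each control period).
- r.get_image(name): name is "scene" or "top"; returns a dict with "img" (400x640x3 uint8, red, green, blue), "range_z" (400x640 float32, mm along the optical axis (not along the pixel's ray), 0 where there is no reading), "mtx" (3x3 intrinsics, pixels), "distortion" ([k1, k2, p1, p2, k3] as OpenCV has them; the pictures are not rectified), "R" (3x3) and "t" (3): a world point X has camera coordinates R X + t. Camera axes: x right, y down, z forward; pixel columns grow to the right and rows downward; lengths in mm; the calibration is good to about 2 mm. A picture is of the moment at which its call begins.
- r.close_job(): hands the job in; it is judged then, once.
The state is a dict: "time_s": time; "joint_positions": joint angles; "dq": joint speeds; "joint_torque": joint torques, N m; "eef_pos": TCP position; "tool_rot": TCP orientation; "wrist_force": force on the tool from outside, world axes, zero at the start; "moment": the same for the moment, N m; "gripper_width": finger opening in mm; "gripper_force": force on a finger pad.
Only numpy, scipy, OpenCV 4.12 (cv2) and the standard library are available. Lean on these libraries where they do the work, as an engineer would, in place of code of your own. Each camera call takes 0.05 s, during which the arm holds its last target. There are 200 camera calls.

## Task

The power hammer's green drip-feed oil box has just been topped up: press both of its hinged filler covers down until they snap shut. Then screw the brass feed cap down (clockwise) until it bottoms out, back it off a quarter turn, and finish while still gripping the cap at that setting, so that your mate can nip up its lock nut. Leave the black feed cap as it is set and do not disturb the other things on the bench.

Things in the scene. Friction and masses are not known exactly. Their poses are not given: they have to be found in the camera images.
- oil_box: Green steel oil tank on a dark stand bolted to the bench, 170 x 320 x 165 mm (own x, y, z). Origin: centre of the stand's underside; own x points away from the robot at yaw 0. Tank top at z = 165 mm; on it two hinged filler covers side by side towards +x and, at x = -45 mm, two feeds at y = +85 and -85 mm, one with a brass and one with a black cap, either way round.
- left_cover (a joint): Hinge angle of the +y filler cover: 0 shut, grows as it opens (to 1.6 rad); it stays at any angle above 0.18 rad (hinge friction 0.06 N m). There a spring ball catch stops it: pressing on the front half with about 8 N snaps it over; then the catch holds it at 0 against about as much.
- left_cover_hinge (a point): Middle of the +y cover's hinge axis (runs along the oil box's y, on the cover's far side), at oil box (62, 68, 168) mm, level with the cover's underside. The cover is a steel plate with a grey panel, 66 mm from hinge to front edge, 94 mm wide, 4 mm thick (6 mm on the panel), with a 7 mm thumb tab at the middle of its front edge; shut, its top is 172 to 174 mm above the bench.
- left_cover_edge (a point): Middle of the front (free) edge of the +y cover, on its outer face: 66 mm from the hinge axis; moves with the cover.
- right_cover (a joint): As left_cover, for the like cover on the -y side.
- right_cover_hinge (a point): Middle of the -y cover's hinge axis, at oil box (62, -68, 168) mm.
- right_cover_edge (a point): Middle of the front (free) edge of the -y cover, on its outer face; moves with the cover.
- brass_cap: Knurled brass feed cap, upright cylinder 42 mm in diameter, 26 mm high, red paint mark on top. Origin: centre of its underside, on its axis, 191 mm above the bench when bottomed. Captive on a vertical threaded standpipe (29 mm; 41 mm lock nut 6.5 mm below the bottomed cap). Clockwise from above screws it down, 4 mm a turn; turning takes 0.08 N m; it stays where left.
- brass_screw (a joint): Angle of the brass cap's thread in rad: 0 = bottomed out (hard stop), grows as the cap is turned counterclockwise from above (unscrewed), up to 6.0; a quarter turn is 1.571.
- black_cap: Knurled black steel feed cap of the other feed, same size and height as the brass one; already set, to be left alone. Origin: centre of its underside.
- brass_mark (a point): Outer end of the red paint mark on the brass cap's top, 19.5 mm off its axis; turns with the cap.
- black_mark (a point): Outer end of the red paint mark on the black cap's top, 19.5 mm off its axis; turns with the cap.
- black_screw (a joint): Angle of the black cap's thread, as for brass_screw.
- oil_can: Copper pump oil can beside the oil box: 84 mm in diameter, 100 mm high, with a spout along its +x to 155 mm high and a bow handle along -x; loose. Origin: centre of its underside.
- grease_tin: Round tin, 72 mm in diameter and 62 mm high, beside the oil box; loose. Origin: centre of its underside.
- spanner: Open-ended spanner, 190 mm long, lying flat in front of the oil box; loose. Origin: centre of its underside.
- smith_hammer: Hand hammer, 300 mm long, lying behind the oil box; loose. Origin: centre of its underside.
- tongs: Forge tongs of dark round bar, 290 mm long, lying on the bench to the right; loose. Origin: underside at the rivet.
- cold_chisel: Cold chisel, 145 mm long, lying behind the oil box; loose. Origin: middle of its underside.
- horseshoe: Rusty horseshoe, 110 mm, lying flat on the bench to the left; loose. Origin: middle of its underside.

How it is judged:
By the outcome, as a careful person would: the job done as asked, in the order asked, and still so for the second after the job is handed in, while the arm keeps its last pose, push and grip.
It also fails if it takes over 64 s, if anything falls off the work surface, if the arm or the gripper's body presses on something with over 40 N, if the wrist force passes 120 N, or if a joint passes its speed limit or range.

## Working session

There is one attempt and no reset: what is moved stays moved. The work goes in short steps, Python scripts to look and compute and a tool call to move; the robot and the scene stay as the last step left them, time stands still between calls to the robot, and variables do not carry over. Pictures are saved under pics/ and viewed, at most 10 in all, crops included, and the job is handed in when it is done.

Besides the shell and the picture viewer there is one more tool, called as a command line: name --argument value ..., lists and objects as JSON in quotes. carry_out: Moves the arm, as the interface text tells. Its arguments: {"type":"object","properties":{"targets":{"type":"array"}},"required":["targets"]}

```bash
mkdir -p pics; ls; cat > h.py <<'E'
import numpy as np, cv2
from station import r
from scipy.spatial.transform import Rotation as Ro
def cloud(im):
    K=np.array(im["mtx"]);D=np.array(im["distortion"]);h,w=im["range_z"].shape
    u,v=np.meshgrid(np.arange(w),np.arange(h))
    n=cv2.undistortPoints(np.stack([u,v],-1).reshape(-1,1,2).astype(float),K,D).reshape(h,w,2)
    z=im["range_z"][...,None]
    c=np.concatenate([n*z,z],-1)
    P=(c-np.array(im["t"]))@np.array(im["R"])
    P[im["range_z"]==0]=np.nan
    return P
def save(im,f): cv2.imwrite(f,cv2.cvtColor(im["img"],cv2.COLOR_RGB2BGR))
E
python3 - <<'E'
from h import *
s=r.sense();print(s)
for n in("scene","top"):
    im=r.get_image(n);save(im,f"pics/{n}0.png");np.savez(f"{n}0.npz",P=cloud(im),img=im["img"])
    print(n,-np.array(im["R"]).T@im["t"],im["mtx"][0][0])
E
```

```text
pics
{'time_s': 0.0, 'joint_positions': array([-1.43609501e+00,  2.21209198e-01,  1.52762023e+00,  5.92389761e-06,
        1.39468405e+00, -1.26075383e-01]), 'dq': array([-0.00031535, -0.00024147,  0.00059962,  0.00090256,  0.0003553 ,
        0.00043955]), 'joint_torque': array([-1.66274503e-04, -4.96898854e+01, -3.89391482e+01, -1.70953608e-04,
        1.09212636e-02, -6.98616077e-06]), 'eef_pos': array([ 161.0759891 , -603.26395801,  230.20489551]), 'tool_rot': array([-3.11302086e+00, -4.08216009e-01,  3.85108703e-06]), 'wrist_force': array([-0.38514189, -0.2601037 ,  0.15490102]), 'moment': array([0.00452396, 0.04149456, 0.00813687]), 'gripper_force': 0.0, 'gripper_width': 85.26878445348534}
scene [1297.02219439 -114.22724551 1135.2056512 ] 414.71457662228784
top [ 197.31988379   40.72944389 1899.70077167] 464.7177401993503
```

View pics/scene0.png

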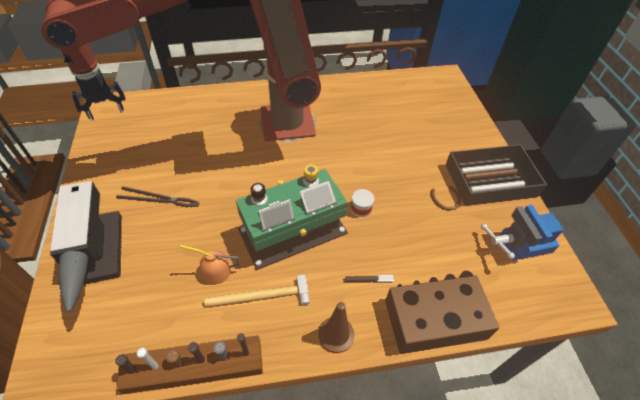

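View pics/top0.png

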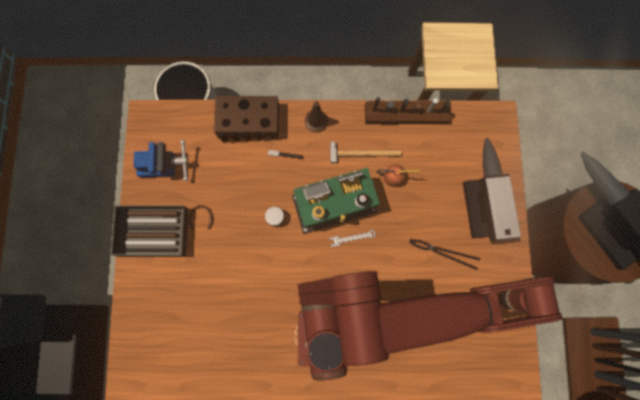

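The scene view shows the oil box at about (292,210), with the brass cap at (311,172) and the black cap at (258,190). In the top view, brass is at (319,212), black at (361,199), and both covers stand partly open at (316,190) and (350,180). Next I'll measure them.

```bash
python3 - <<'E'
from h import *
A=np.load("top0.npz");B=np.load("scene0.npz")
P=A["P"];img=A["img"];hsv=cv2.cvtColor(img,cv2.COLOR_RGB2HSV)
g=(hsv[...,0]>55)&(hsv[...,0]<90)&(hsv[...,1]>100)
g[:150]=0;g[240:]=0;g[:,:280]=0;g[:,400:]=0
top=g&(np.abs(P[...,2]-165)<8)
print("tank top z",np.nanmedian(P[g][:,2]),top.sum())
q=P[top][:,:2].astype(np.float32)
print("rect",cv2.minAreaRect(q))
Q=B["P"];hs=cv2.cvtColor(B["img"],cv2.COLOR_RGB2HSV)
for nm,p,h,box in(("top",P,hsv,(165,230,285,395)),("scene",Q,hs,(155,270,230,360))):
    a,b,c,d=box;m=np.zeros(p.shape[:2],bool);m[a:b,c:d]=1
    hi=m&(p[...,2]>195)&(p[...,2]<235)
    n,l,st,ce=cv2.connectedComponentsWithStats(hi.astype(np.uint8))
    for i in range(1,n):
        if st[i,4]>8: print(nm,ce[i].round(1),st[i,4],np.nanmedian(p[l==i],0).round(1),np.nanmax(p[l==i][:,2]).round(1),h[l==i].mean(0).round())
o=[]
for im,(a,b,c,d) in((img,(160,235,285,385)),(B["img"],(155,270,230,360))):
    o.append(cv2.resize(cv2.cvtColor(im[a:b,c:d],cv2.COLOR_RGB2BGR),(400*(1),int(400*(b-a)/(d-c))),interpolation=cv2.INTER_CUBIC))
hh=max(x.shape[0] for x in o);o=[cv2.copyMakeBorder(x,0,hh-x.shape[0],0,0,0) for x in o]
cv2.imwrite("pics/c1.png",np.hstack(o))
E
```

```text
tank top z nan 0
rect ((0.0, 0.0), (0.0, 0.0), 0.0)
top [349.9 176.8] 74 [596.9 -97.2 221.7] 233.5 [ 17.  50. 125.]
top [316.7 193.8] 154 [536.   26.3 206.6] 222.2 [ 16.  50. 136.]
top [361.9 199.3] 114 [ 513.7 -139.8  216.3] 225.8 [ 15.  67. 109.]
top [318.  212.2] 112 [465.4  22.8 217.8] 228.6 [ 18. 133. 160.]
scene [310.4 171.3] 179 [478.8  20.7 218.1] 225.0 [ 21. 146. 187.]
scene [315.2 190.2] 361 [542.   24.4 205.7] 219.9 [ 22.  22. 194.]
scene [257.4 189.9] 202 [ 527.6 -140.6  217.6] 222.7 [ 14.  93. 120.]
scene [274.9 210.4] 430 [606.3 -98.5 215.7] 234.9 [ 22.  25. 159.]
  return np.nanmean(a, axis, out=out, keepdims=keepdims)
```

View pics/c1.png

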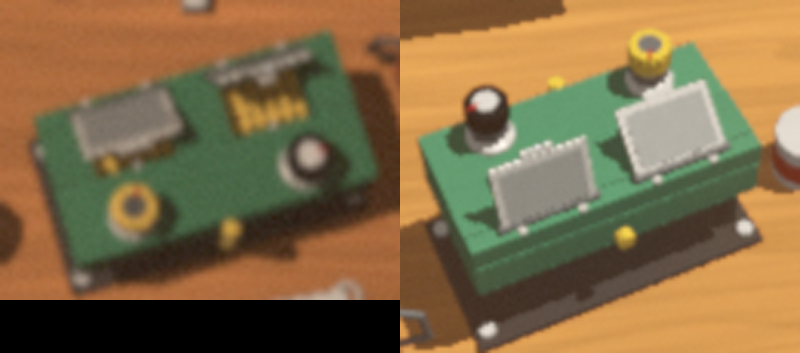

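The crop shows the left cover about 40° open and the right one about 70°. The brass cap is on the +y feed and the black cap on the -y feed. Now a finer fit.

```bash
python3 - <<'E'
from h import *
import json
from scipy.optimize import least_squares
T={}
for n,boxes in(("top",{"brass":(318,212),"black":(361.5,199)}),("scene",{"brass":(310.4,171.3),"black":(257.4,190)})):
    Z=np.load(n+"0.npz");P=Z["P"];img=Z["img"].astype(int)
    R_,G_,B_=img[...,0],img[...,1],img[...,2]
    gr=(G_>R_*1.15)&(np.abs(P[...,2]-165)<9)
    gr[:150]=0;gr[270:]=0;gr[:,:220]=0;gr[:,400:]=0
    q=P[gr];print(n,"green",gr.sum(),np.median(q[:,2]),"rect",cv2.minAreaRect(q[:,:2].astype(np.float32)))
    for k,(u,v) in boxes.items():
        m=np.zeros(gr.shape,bool);m[int(v)-14:int(v)+15,int(u)-14:int(u)+15]=1
        m&=(P[...,2]>213)&(P[...,2]<226)
        p=P[m];c,rad=cv2.minEnclosingCircle(p[:,:2].astype(np.float32))
        print(" ",k,m.sum(),"mean",p.mean(0).round(1),"circ",np.round(c,1),round(rad,1))
        red=m&(R_>G_*1.9)&(R_>B_*1.6)
        if red.any(): print("   red",red.sum(),P[red].mean(0).round(1))
E
```

```text
top green 1525 164.3338279322748 rect ((532.496337890625, -46.15838623046875), (146.81297302246094, 299.14483642578125), 16.736806869506836)
  brass 93 mean [469.5  23.8 218.5] circ [483.1  39. ] 42.5
  black 80 mean [ 515.5 -139.7  218.6] circ [ 515.  -140.7] 21.2
scene green 2025 165.31567740053066 rect ((539.5318603515625, -46.61824035644531), (150.6836395263672, 299.8247985839844), 16.361207962036133)
  brass 160 mean [482.5  22.6 218.3] circ [491.3  25.2] 42.4
  black 144 mean [ 521.2 -141.   218.6] circ [ 517.8 -141.1] 22.8
   red 5 [ 526.5 -155.8  218.5]
```

```bash
cat >> h.py <<'E'
O=np.array([535.3,-46.6,0]);YAW=0.2897
Rb=Ro.from_euler('z',YAW).as_matrix()
def w(p): return Rb@np.array(p,float)+O       # box -> world
def units(target,C,Rot): # world target, commanded pos, tool rotvec -> shift units
    return (Ro.from_rotvec(Rot).as_matrix().T@(np.array(target)-C)/30).round(3)
def yaw(rv):
    x=Ro.from_rotvec(rv).as_matrix()[:,0];return np.degrees(np.arctan2(x[1],x[0]))
E
python3 - <<'E'
from h import *
for n in("top","scene"):
    P=np.load(n+"0.npz")["P"];b=(P-O)@Rb
    for k,y in(("L",68),("R",-68)):
        m=(np.abs(b[...,1]-y)<40)&(b[...,0]>-20)&(b[...,0]<90)&(b[...,2]>178)&(b[...,2]<240)
        q=b[m];th=np.arctan2(q[:,2]-168,62-q[:,0]);rr=np.hypot(q[:,2]-168,62-q[:,0])
        print(n,k,m.sum(),"ang",np.percentile(th,[10,50,90]).round(2),"r",np.percentile(rr,[50,98]).round(0),"y",np.percentile(q[:,1],[2,98]).round(0))
s=r.sense();R0=Ro.from_rotvec(s["tool_rot"]).as_matrix();print(R0.round(3),yaw(s["tool_rot"]))
C=[161.152,-603.859,231.3]
for p in(w([85,-60,300]),w([15,-60,300])):print(p.round(1),units(p,C,s["tool_rot"]))
E
```

```text
top L 234 ang [0.71 0.8  0.98] r [43. 73.] y [ 30. 106.]
top R 80 ang [1.14 1.3  1.44] r [57. 73.] y [-104.  -30.]
scene L 542 ang [0.76 0.87 1.2 ] r [39. 70.] y [ 29. 106.]
scene R 533 ang [1.32 1.43 1.69] r [41. 71.] y [-107.  -30.]
[[ 0.966  0.258 -0.   ]
 [ 0.258 -0.966  0.002]
 [ 0.    -0.002 -1.   ]] 14.941556881945935
[633.9 -79.8 300. ] [ 19.73  -12.818  -2.264]
[566.8 -99.8 300. ] [ 17.397 -12.751  -2.264]
```

carry_out --targets '[[0,[0.5,0,-1.2],[0,0,0]],[0,[1.5,-0.7,-2.3],[0,0,0]],[0,[7,-4.5,-2.3],[0,0,0]],[0,[7,-4.5,-2.3],[0,0,0]],[0,[7,-4.5,-2.3],[0,0,0]],[0,[7,-4.5,-2.3],[0,0,0]],[0,[7,-4.5,-2.3],[0,0,0]],[0,[7,-4.5,-2.3],[0,0,0]]]'

```text
time_s: 0.77
eef_pos: [333.2, -414.2, 300.5]
tool_rot: [-3.112, -0.417, -0.004]
wrist_force: [0.6, -0.7, -0.2]
gripper_width: 0.3
gripper_force: 0.0
```

carry_out --targets '[[0,[6.4,-4.2,0],[0,0,0]],[0,[6.4,-4.2,0],[0,0,0]],[0,[6.4,-4.2,0],[0,0,0]],[0,[6.4,-4.2,0],[0,0,0]],[0,[6.4,-4.2,0],[0,0,0]],[0,[6.4,-4.2,0],[0,0,0]],[0,[6.4,-4.2,0],[0,0,0]],[0,[6.4,-4.2,0],[0,0,0]]]'

```text
time_s: 1.43
eef_pos: [482.5, -247.4, 299.8]
tool_rot: [-3.114, -0.413, 0.002]
wrist_force: [0.1, -0.0, 1.3]
gripper_width: 0.2
gripper_force: 0.0
```

carry_out --targets '[[0,[6.3,-4.1,0],[0,0,0]],[0,[6.3,-4.1,0],[0,0,0]],[0,[6.3,-4.1,0],[0,0,0]],[0,[6.3,-4.1,0],[0,0,0]],[0,[6.3,-4.1,0],[0,0,0]],[0,[6.3,-4.1,0],[0,0,0]],[0,[6.3,-4.1,0],[0,0,0]],[0,[6.3,-4.1,0],[0,0,0]]]'

```text
time_s: 2.1
eef_pos: [632.9, -81.5, 299.5]
tool_rot: [3.115, 0.409, -0.003]
wrist_force: [-1.0, -0.6, 0.0]
gripper_width: 0.0
gripper_force: 0.0
```

carry_out --targets '[[0,[0.1,0,1.2],[0,0,0]],[0,[0.1,0,2.4],[0,0,0]],[0,[0,0,3.1],[0,0,0]],[0,[-0.3,0,3.1],[0,0,0]],[0,[-0.7,0,3.1],[0,0,0]],[0,[-1.1,0,3.1],[0,0,0]],[0,[-1.5,0,3.1],[0,0,0]],[0,[-1.9,0,3.1],[0,0,0]]]'

```text
time_s: 2.77
eef_pos: [577.5, -97.5, 209.7]
tool_rot: [3.114, 0.405, 0.004]
wrist_force: [1.9, 0.2, -0.5]
gripper_width: -0.4
gripper_force: 0.4
```

carry_out --targets '[[0,[-0.3,0,0.1],[0,0,0]],[0,[-0.4,0,0.3],[0,0,0]],[0,[-0.4,0,0.5],[0,0,0]],[0,[-0.4,0,0.7],[0,0,0]],[0,[-0.4,0,0.85],[0,0,0]],[0,[-0.4,0,1.0],[0,0,0]],[0,[-0.4,0,1.1],[0,0,0]],[0,[-0.4,0,1.1],[0,0,0]]]'

```text
time_s: 3.43
eef_pos: [566.4, -98.0, 173.3]
tool_rot: [-3.114, -0.409, 0.002]
wrist_force: [-0.0, 0.3, -1.3]
gripper_width: 0.1
gripper_force: 0.0
```

carry_out --targets '[[0,[0,0,0.05],[0,0,0]],[0,[0,0,0.1],[0,0,0]],[0,[0,0,0.1],[0,0,0]]]'

```text
time_s: 3.68
eef_pos: [566.7, -98.0, 172.0]
tool_rot: [-3.115, -0.409, 0.0]
wrist_force: [-3.4, 1.9, 6.8]
gripper_width: 0.4
gripper_force: 3.6
```

```bash
python3 - <<'E'
from h import *
s=r.sense();print(s["wrist_force"],s["eef_pos"],(s["eef_pos"]-O)@Rb,s["joint_positions"].round(2))
im=r.get_image("scene");save(im,"pics/s2.png");b=(cloud(im)-O)@Rb
for k,y in(("L",68),("R",-68)):
    m=(np.abs(b[...,1]-y)<38)&(b[...,0]>0)&(b[...,0]<55)&(b[...,2]<240)&(b[...,2]>150)
    print(k,m.sum(),np.percentile(b[m][:,2],[5,25,50,75]).round(1))
c=im["img"][120:280,200:370];cv2.imwrite("pics/s2c.png",cv2.resize(cv2.cvtColor(c,cv2.COLOR_RGB2BGR),None,fx=3,fy=3))
E
```

```text
[-3.38520873  1.93749329  6.7781797 ] [566.67560846 -98.00197065 172.00406687] [ 15.38444433 -58.22293591 172.00406687] [-0.31  0.15  1.72  0.    1.27  1.  ]
L 459 [183.4 191.1 200.3 208.6]
R 551 [171.9 173.8 175.7 213.1]
```

View pics/s2c.png

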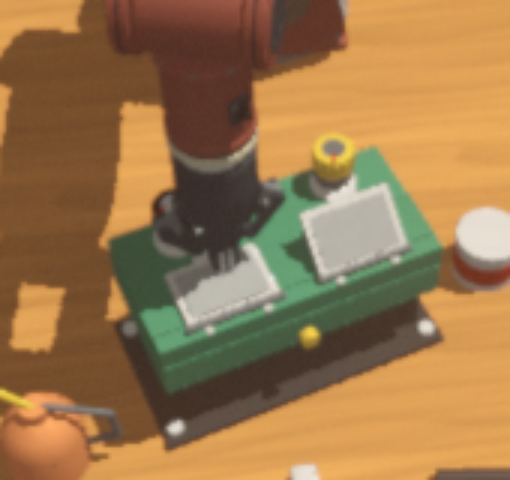

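The view shows the right cover flat under the fingertip, with the tip at z 172, so it is shut. The left cover is still open at (355,230). I'll lift and go over to it.

carry_out --targets '[[0,[0,0,-1.2],[0,0,0]],[0,[0,0,-2.5],[0,0,0]],[0,[0.2,-1.3,-2.5],[0,0,0]],[0,[0.2,-2.6,-2.5],[0,0,0]],[0,[0.2,-3.9,-2.5],[0,0,0]],[0,[0.2,-3.9,-2.5],[0,0,0]],[0,[0.2,-3.9,-1.8],[0,0,0]],[0,[0.2,-3.9,-1.3],[0,0,0]]]'

```text
time_s: 4.4
eef_pos: [542.5, 17.3, 210.0]
tool_rot: [3.114, 0.412, 0.002]
wrist_force: [0.3, 0.5, -0.3]
gripper_width: 0.1
gripper_force: 0.3
```

carry_out --targets '[[0,[0,0,0.2],[0,0,0]],[0,[-0.1,0,0.4],[0,0,0]],[0,[-0.2,0,0.6],[0,0,0]],[0,[-0.2,0,0.8],[0,0,0]],[0,[-0.2,0,1.0],[0,0,0]],[0,[-0.2,0,1.2],[0,0,0]],[0,[-0.2,0,1.3],[0,0,0]],[0,[-0.2,0,1.3],[0,0,0]]]'

```text
time_s: 5.07
eef_pos: [536.9, 14.5, 172.1]
tool_rot: [3.114, 0.408, 0.002]
wrist_force: [-0.8, -0.5, 3.6]
gripper_width: -0.1
gripper_force: 1.4
```

```bash
python3 - <<'E'
from h import *
s=r.sense();print(s["wrist_force"],s["eef_pos"],(s["eef_pos"]-O)@Rb,s["joint_positions"].round(2))
im=r.get_image("scene");b=(cloud(im)-O)@Rb
for k,y in(("L",68),("R",-68)):
    m=(np.abs(b[...,1]-y)<38)&(b[...,0]>0)&(b[...,0]<55)&(b[...,2]<240)&(b[...,2]>150)
    print(k,m.sum(),np.percentile(b[m][:,2],[5,25,50,75]).round(1))
E
```

```text
[-0.79211226 -0.45999723  3.59968487] [536.90672013  14.45617307 172.06331411] [ 18.98136324  58.05295573 172.06331411] [-0.12  0.06  1.82 -0.    1.26  1.19]
L 497 [171.9 173.8 175.9 210.7]
R 394 [171.4 173.  174.3 175.5]
```

Both covers now measure shut. Next I'll lift, open the gripper and unwind the wrist above the brass cap.

carry_out --targets '[[0,[0,0,-1.3],[0,0,0]],[0,[0,0,-2.6],[0,0,0]],[0,[-0.1,0,-3.6],[0,0,-1]],[1,[-0.8,-0.4,-3.6],[0,0,-2.4]],[1,[-1.5,-0.7,-3.6],[0,0,-3.8]],[1,[-2.16,-0.83,-3.6],[0,0,-5.2]],[1,[-2.16,-0.83,-3.6],[0,0,-6.6]],[1,[-2.16,-0.83,-3.6],[0,0,-8]]]'

```text
time_s: 5.78
eef_pos: [466.6, 22.2, 279.4]
tool_rot: [2.783, 1.457, 0.001]
wrist_force: [0.4, -0.3, 0.3]
gripper_width: 60.5
gripper_force: 0.0
```

carry_out --targets '[[1,[0,0,0],[0,0,-11]],[1,[0,0,0],[0,0,-11]],[1,[0,0,0],[0,0,-11]],[1,[0,0,0],[0,0,-11]],[1,[0,0,0],[0,0,-11]],[1,[0,0,0],[0,0,-11]],[1,[0,0,0],[0,0,-11]],[1,[0,0,0],[0,0,-11]]]'

```text
time_s: 6.45
eef_pos: [467.3, 22.1, 279.0]
tool_rot: [-1.795, -2.578, -0.0]
wrist_force: [-0.1, -1.1, -0.6]
gripper_width: 85.3
gripper_force: 0.0
```

carry_out --targets '[[1,[0,0,0],[0,0,-11]],[1,[0,0,0],[0,0,-11]],[1,[0,0,0],[0,0,-11]],[1,[0,0,0],[0,0,-11]],[1,[0,0,0],[0,0,-11]],[1,[0,0,0],[0,0,-11]],[1,[0,0,0],[0,0,-11]],[1,[0,0,0],[0,0,-11]]]'

```text
time_s: 7.12
eef_pos: [467.3, 22.0, 279.1]
tool_rot: [0.402, 3.116, 0.0]
wrist_force: [0.4, -0.7, -0.7]
gripper_width: 85.2
gripper_force: 0.0
```

carry_out --targets '[[1,[0,0,0],[0,0,-11]],[1,[0,0,0],[0,0,-11]],[1,[0,0,0],[0,0,-11]],[1,[0,0,0],[0,0,-11]],[1,[0,0,0],[0,0,-11]],[1,[0,0,0],[0,0,-11]],[1,[0,0,0],[0,0,-11]],[1,[0,0,0],[0,0,-11]]]'

```text
time_s: 7.78
eef_pos: [467.4, 22.1, 279.0]
tool_rot: [-1.082, 2.949, 0.0]
wrist_force: [0.3, 0.5, -0.5]
gripper_width: 85.1
gripper_force: 0.0
```

```bash
python3 - <<'E'
from h import *
s=r.sense();print(s["time_s"],s["wrist_force"].round(1),s["eef_pos"],yaw(s["tool_rot"]),s["joint_positions"].round(3),s["gripper_width"])
im=r.get_image("scene");P=cloud(im);img=im["img"].astype(int)
np.savez("scene3.npz",P=P,img=im["img"])
b=(P-O)@Rb
for k,y in(("brass",85),("black",-85)):
    m=(np.abs(b[...,1]-y)<30)&(np.abs(b[...,0]+45)<30)&(b[...,2]>214)&(b[...,2]<226)
    q=b[m]; print(k,m.sum(),q.mean(0).round(1),np.percentile(q,[3,97],axis=0).round(1), np.percentile(q[:,2],[25,50,75]).round(1))
    red=(np.abs(b[...,1]-y)<25)&(np.abs(b[...,0]+45)<25)&(b[...,2]>210)&(b[...,2]<226)&(img[...,0]>1.7*img[...,1])
    print(" red",red.sum(),b[red].mean(0).round(1) if red.any() else "")
c=im["img"][110:270,210:370];cv2.imwrite("pics/s3.png",cv2.resize(cv2.cvtColor(c,cv2.COLOR_RGB2BGR),None,fx=3.5,fy=3.5,interpolation=cv2.INTER_CUBIC))
E
```

```text
7.7833 [ 0.3  0.5 -0.5] [467.35772527  22.08892108 279.02009503] -139.70406960560473 [-0.122 -0.194  1.856  0.     1.48  -2.396] 85.07112064733892
brass 133 [-40.6  83.  219.2] [[-61.8  64.2 215. ]
 [-22.4 101.1 223. ]] [217.8 219.4 220.9]
 red 0 
black 138 [-40.9 -86.1 218.5] [[ -61.3 -103.9  214.7]
 [ -23.3  -68.6  221.5]] [217.1 218.6 219.8]
 red 8 [ -39.2 -102.   218.3]
```

View pics/s3.png

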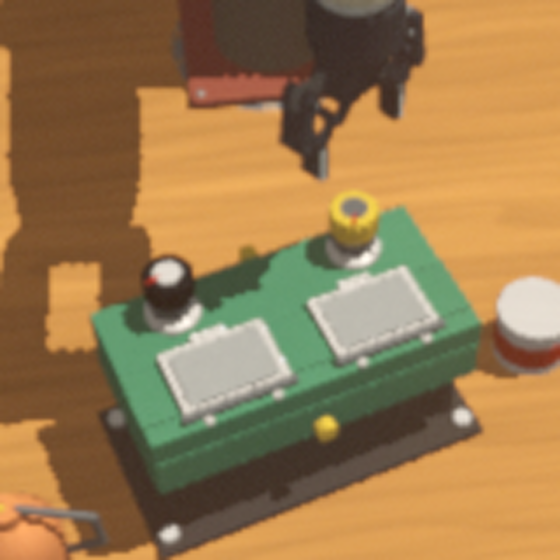

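Both covers lie flat, at (225,370) and (375,310), and the gripper is open above the brass cap at (355,215). I'll descend and grip.

carry_out --targets '[[1,[-0.05,-0.04,0.8],[0,0,0]],[1,[-0.05,-0.04,1.8],[0,0,0]],[1,[-0.05,-0.04,2.6],[0,0,0]],[1,[-0.05,-0.04,3.1],[0,0,0]],[1,[-0.05,-0.04,3.1],[0,0,0]],[0.65,[-0.05,-0.04,3.1],[0,0,0]],[0.58,[-0.05,-0.04,3.1],[0,0,0]],[0.53,[-0.05,-0.04,3.1],[0,0,0]]]'

```text
time_s: 8.5
eef_pos: [470.4, 22.0, 188.0]
tool_rot: [-1.071, 2.95, -0.002]
wrist_force: [-0.6, 0.2, 0.4]
gripper_width: 51.5
gripper_force: 0.0
```

carry_out --targets '[[0.5,[0,0,0],[0,0,0]],[0.4,[0,0,0],[0,0,0]],[0,[0,0,0],[0,0,0]],[0,[0,0,0],[0,0,0]],[0,[0,0,0],[0,0,0]]]'

```text
time_s: 8.92
eef_pos: [470.0, 22.4, 188.2]
tool_rot: [-1.072, 2.951, -0.001]
wrist_force: [-2.4, -0.1, 4.8]
gripper_width: 40.4
gripper_force: 59.8
```

```bash
python3 - <<'E'
from h import *
s=r.sense();print({k:np.round(s[k],3) for k in("time_s","wrist_force","moment","eef_pos","joint_positions","gripper_width","gripper_force")},yaw(s["tool_rot"]))
E
```

```text
{'time_s': np.float64(8.917), 'wrist_force': array([-2.446, -0.114,  4.751]), 'moment': array([0.139, 0.355, 0.045]), 'eef_pos': array([469.989,  22.378, 188.154]), 'joint_positions': array([-0.121, -0.123,  1.965,  0.   ,  1.297, -2.389]), 'gripper_width': np.float64(40.414), 'gripper_force': np.float64(59.782)} -140.06102544249597
```

carry_out --targets '[[0,[0,0,0.002],[0,0,1]],[0,[0,0,0.004],[0,0,2]],[0,[0,0,0.006],[0,0,3]],[0,[0,0,0.008],[0,0,4]],[0,[0,0,0.01],[0,0,5]],[0,[0,0,0.011],[0,0,6]],[0,[0,0,0.013],[0,0,7]],[0,[0,0,0.015],[0,0,8]]]'

```text
time_s: 9.58
eef_pos: [469.9, 22.7, 187.7]
tool_rot: [0.008, 3.14, 0.001]
wrist_force: [-2.6, 2.9, 5.9]
gripper_width: 40.8
gripper_force: 59.6
```

```bash
cat > st.py <<'E'
from h import *
s=r.sense();print({k:np.round(s[k],3).tolist() for k in("time_s","wrist_force","moment","eef_pos","gripper_width","gripper_force")},s["joint_positions"][5].round(3),s["joint_torque"][5].round(3),yaw(s["tool_rot"]).round(2))
E
python3 st.py
```

```text
{'time_s': 9.583, 'wrist_force': [-2.561, 2.902, 5.857], 'moment': [0.459, 0.437, 0.068], 'eef_pos': [469.857, 22.716, 187.682], 'gripper_width': 40.799, 'gripper_force': 59.586} -1.686 -1.302 179.7
```

carry_out --targets '[[0,[0,0,0.002],[0,0,1]],[0,[0,0,0.004],[0,0,2]],[0,[0,0,0.006],[0,0,3]],[0,[0,0,0.008],[0,0,4]],[0,[0,0,0.01],[0,0,5]],[0,[0,0,0.011],[0,0,6]],[0,[0,0,0.013],[0,0,7]],[0,[0,0,0.015],[0,0,8]]]'

```text
time_s: 10.25
eef_pos: [470.0, 23.1, 187.3]
tool_rot: [1.081, 2.948, 0.004]
wrist_force: [-2.7, 4.6, 5.6]
gripper_width: 40.7
gripper_force: 59.6
```

```bash
python3 st.py
```

```text
{'time_s': 10.25, 'wrist_force': [-2.701, 4.601, 5.615], 'moment': [0.627, 0.329, 0.101], 'eef_pos': [469.999, 23.087, 187.279], 'gripper_width': 40.719, 'gripper_force': 59.615} -0.988 -1.301 139.71
```

carry_out --targets '[[0,[0.034,0.015,0.002],[0,0,1]],[0,[0.034,0.015,0.004],[0,0,2]],[0,[0.034,0.015,0.006],[0,0,3]],[0,[0.034,0.015,0.008],[0,0,4]],[0,[0.034,0.015,0.01],[0,0,5]],[0,[0.034,0.015,0.011],[0,0,6]],[0,[0.034,0.015,0.013],[0,0,7]],[0,[0.034,0.015,0.015],[0,0,8]]]'

```text
time_s: 10.92
eef_pos: [470.3, 23.4, 186.9]
tool_rot: [2.024, 2.399, 0.005]
wrist_force: [1.4, 1.1, 3.6]
gripper_width: 40.3
gripper_force: 59.9
```

```bash
python3 st.py
```

```text
{'time_s': 10.917, 'wrist_force': [1.418, 1.096, 3.618], 'moment': [0.216, -0.21, 0.049], 'eef_pos': [470.334, 23.377, 186.922], 'gripper_width': 40.344, 'gripper_force': 59.93} -0.288 -1.3 99.7
```

Well centred, with free turning at about 0.07 N m. I'll carry on.

carry_out --targets '[[0,[0,0,0.002],[0,0,1]],[0,[0,0,0.004],[0,0,2]],[0,[0,0,0.006],[0,0,3]],[0,[0,0,0.008],[0,0,4]],[0,[0,0,0.01],[0,0,5]],[0,[0,0,0.011],[0,0,6]],[0,[0,0,0.013],[0,0,7]],[0,[0,0,0.015],[0,0,8]]]'

```text
time_s: 11.58
eef_pos: [470.8, 23.3, 186.6]
tool_rot: [2.721, 1.565, 0.007]
wrist_force: [3.8, 1.5, 1.9]
gripper_width: 40.8
gripper_force: 60.1
```

```bash
python3 st.py
```

```text
{'time_s': 11.583, 'wrist_force': [3.801, 1.528, 1.897], 'moment': [0.191, -0.379, 1.261], 'eef_pos': [470.772, 23.349, 186.554], 'gripper_width': 40.809, 'gripper_force': 60.089} 0.408 -0.148 59.82
```

Moment z jumped to 1.26 N m, so the cap has bottomed. I'll ease off in small steps to find the unloaded zero.

carry_out --targets '[[0,[0,0,0],[0,0,-0.1]],[0,[0,0,0],[0,0,-0.1]]]'

```text
time_s: 11.75
eef_pos: [470.7, 23.3, 186.4]
tool_rot: [2.709, 1.585, 0.007]
wrist_force: [5.5, 2.0, 4.7]
gripper_width: 40.7
gripper_force: 60.3
```

```bash
python3 st.py
```

```text
{'time_s': 11.75, 'wrist_force': [5.495, 1.975, 4.714], 'moment': [0.329, -0.827, 0.778], 'eef_pos': [470.711, 23.341, 186.445], 'gripper_width': 40.716, 'gripper_force': 60.327} 0.393 0.897 60.67
```

carry_out --targets '[[0,[0,0,0],[0,0,-0.1]],[0,[0,0,0],[0,0,-0.1]]]'

```text
time_s: 11.92
eef_pos: [470.7, 23.4, 186.4]
tool_rot: [2.703, 1.596, 0.007]
wrist_force: [4.6, 1.9, 5.9]
gripper_width: 40.8
gripper_force: 60.5
```

```bash
python3 st.py
```

```text
{'time_s': 11.917, 'wrist_force': [4.576, 1.918, 5.904], 'moment': [0.323, -0.741, 0.519], 'eef_pos': [470.705, 23.363, 186.413], 'gripper_width': 40.795, 'gripper_force': 60.457} 0.385 0.405 61.13
```

carry_out --targets '[[0,[0.016,0.03,-0.002],[0,0,-1]],[0,[0.016,0.03,-0.004],[0,0,-2]],[0,[0.016,0.03,-0.006],[0,0,-3]],[0,[0.016,0.03,-0.008],[0,0,-4]],[0,[0.016,0.03,-0.01],[0,0,-5]],[0,[0.016,0.03,-0.011],[0,0,-6]],[0,[0.016,0.03,-0.013],[0,0,-7]],[0,[0.016,0.03,-0.015],[0,0,-8]]]'

```text
time_s: 12.58
eef_pos: [470.3, 23.4, 186.7]
tool_rot: [1.992, 2.428, 0.002]
wrist_force: [-2.1, 3.4, 10.2]
gripper_width: 40.5
gripper_force: 60.8
```

```bash
python3 st.py
```

```text
{'time_s': 12.583, 'wrist_force': [-2.059, 3.356, 10.217], 'moment': [0.338, 0.266, -0.064], 'eef_pos': [470.331, 23.392, 186.728], 'gripper_width': 40.452, 'gripper_force': 60.802} -0.316 1.291 101.28
```

carry_out --targets '[[0,[0,0,-0.002],[0,0,-1]],[0,[0,0,-0.004],[0,0,-2]],[0,[0,0,-0.006],[0,0,-3]],[0,[0,0,-0.008],[0,0,-4]],[0,[0,0,-0.01],[0,0,-5]],[0,[0,0,-0.011],[0,0,-6]],[0,[0,0,-0.013],[0,0,-7]],[0,[0,0,-0.015],[0,0,-8]]]'

```text
time_s: 13.25
eef_pos: [470.0, 23.2, 187.1]
tool_rot: [1.041, 2.963, 0.001]
wrist_force: [-2.6, 1.1, 11.4]
gripper_width: 40.8
gripper_force: 60.9
```

```bash
python3 st.py
```

```text
{'time_s': 13.25, 'wrist_force': [-2.558, 1.143, 11.391], 'moment': [0.193, 0.465, -0.136], 'eef_pos': [469.972, 23.172, 187.147], 'gripper_width': 40.796, 'gripper_force': 60.896} -1.014 1.29 141.28
```

carry_out --targets '[[0,[0,0,-0.005],[0,0,-1]],[0,[0,0,-0.01],[0,0,-1.8]],[0,[0,0,-0.012],[0,0,-2.18]],[0,[0,0,-0.012],[0,0,-2.18]],[0,[0,0,-0.012],[0,0,-2.18]],[0,[0,0,-0.012],[0,0,-2.18]]]'

```text
time_s: 13.75
eef_pos: [469.9, 23.1, 187.3]
tool_rot: [0.761, 3.047, 0.0]
wrist_force: [-3.5, 0.8, 10.1]
gripper_width: 40.8
gripper_force: 60.9
```

```bash
python3 st.py; python3 - <<'E'
from h import *
im=r.get_image("scene");b=(cloud(im)-O)@Rb
for k,y in(("L",68),("R",-68)):
    m=(np.abs(b[...,1]-y)<38)&(b[...,0]>5)&(b[...,0]<55)&(b[...,2]<240)&(b[...,2]>150)
    print(k,m.sum(),np.percentile(b[m][:,2],[5,25,50,75,95]).round(1))
img=im["img"].astype(int)
red=(np.abs(b[...,1]+85)<25)&(np.abs(b[...,0]+45)<25)&(b[...,2]>210)&(b[...,2]<226)&(img[...,0]>1.7*img[...,1])
print("black red",red.sum(),b[red].mean(0).round(1) if red.any() else "")
c=im["img"][110:270,210:370];cv2.imwrite("pics/s4.png",cv2.resize(cv2.cvtColor(c,cv2.COLOR_RGB2BGR),None,fx=3.5,fy=3.5,interpolation=cv2.INTER_CUBIC))
E
```

```text
{'time_s': 13.75, 'wrist_force': [-3.511, 0.828, 10.092], 'moment': [0.118, 0.403, 0.069], 'eef_pos': [469.901, 23.09, 187.306], 'gripper_width': 40.791, 'gripper_force': 60.858} -1.2 0.067 151.95
L 339 [171.  173.2 174.4 175.6 177.7]
R 376 [171.3 173.  174.4 175.5 177.4]
black red 8 [ -38.9 -102.1  218.7]
```

View pics/s4.png

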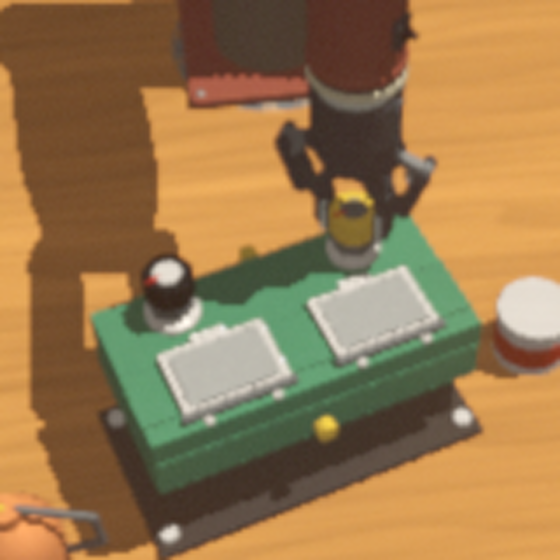

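The view shows both covers shut, the brass cap gripped at (350,215), and the black cap's mark unmoved. The back-off measures about 90° from the unloaded stop, so I'm handing the job in.

```bash
python3 -c "
from station import r
print(r.close_job())"
```

```text
the job is handed in; nothing more can be done
None
```

Both filler covers are snapped shut, and the brass cap was screwed down to its stop, backed off about 90° and is still gripped there; the black cap was not moved and the job is handed in (no verdict was returned).

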